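# Lay the condiment tray

### The arm

A 6-joint arm with a two-finger parallel gripper is mounted at the origin on the work surface; the furniture and walls round the work are solid. World frame = base frame: x ahead of the robot, y to its left, z up, the work surface at z = 0. Lengths are in mm, angles in rad, forces in N, time in s.
With the tool pointing down it reaches from about 350 to 875 mm from the base axis. Payload 4.2 kg.
Tool frame: the origin (TCP) lies between the finger pads; the fingertips stand 25 mm ahead of it and the grasp point (between the pads) lies 6 mm ahead of it; z points along the fingers, y is the line along which they close (so a half turn about z gives the same grasp; the last joint's range is limited). The gripper opens to 85 mm and grips with 20 to 120 N. Pads are 22 mm wide; open, the fingers measure 114 mm over their backs; the gripper's body (76 mm by 85 mm) begins 54 mm behind the grasp point. The pads swing forward as they close: fully open they stand 13 mm farther back than shut.
Start: joints at [-0.858, 0.385, 0.008, 0, -1.194, -0.259], TCP at [274.002, -561.714, 256.312] pointing down, gripper open.
Joint ranges: [-3.14, 3.14], [-1.21, 2.06], [-1.07, 1.41], [-3.16, 2.05], [-2.99, -0.16], [-3.1, 3.1]. Speed limits (rad/s): [2.79, 2.79, 3.14, 3.14, 3.14, 3.14].

### API

Orientations are given as a unit quaternion [x, y, z, w].
In Python, from bench import arm gives the robot as it stands.
- The arm moves only by the shell command python3 -m pendant 'ROWS'. ROWS is JSON, a list of rows, each a list of 7 numbers: the shift along the tool's x, y, z in m, then the turn, a rotation vector about the tool's x, y, z in degrees, then the finger opening in m, from 0 to 0.0854. In form: [[x, y, z, wx, wy, wz, fingers], ...]. A call has 1 to 12 rows; each row shifts and turns the commanded pose from where the row before left it, along the tool's axes as they then stand; what a row does not reach is not made up. A row lasts 1/10 s, in which the tool goes at most 50 mm and 8.59 degrees, less where a joint would pass 70% of its speed; a pose out of reach is approached as far as the arm can. A call is refused whole if a number of a shift passes 0.05 or a number of a turn 8.59, either way. A call with a gripper value outside its range is refused whole. The fingers move at their own pace and stop on an object; the grip force is fixed at half the most. Time passes only in rows, so rows that do not move let the fingers close. It gives the time, the measured TCP pose, the force, the opening and the grip force at its end, in the units of the state.
- arm.read_state(): the state, without advancing time (a new reading comes with each control period).
- arm.get_image(name): name is "scene" or "top" or "wrist"; returns a dict with "image" (400x640x3 uint8, red, green, blue), "fx", "fy", "cx", "cy" (pixels), "xyz" and "rotation" of the camera in the world. Camera axes: x right, y down, z forward; pixel columns grow to the right and rows downward; lengths in mm; the calibration is good to about 2 mm. A picture is of the moment at which its call begins. There is no depth.
- arm.job_done(): hands the job in; it is judged then, once.
The state is a dict: "clock": time; "joints": joint angles; "joint_vel": joint speeds; "joint_efforts": joint torques, N m; "position": TCP position; "ee_rot": TCP orientation; "contact_force": force on the tool from outside, world axes, zero at the start; "wrist_torque": the same for the moment, N m; "gripper_width": finger opening in mm; "grasp_force": force on a finger pad.
Only numpy, scipy, OpenCV 4.12 (cv2) and the standard library are available. Lean on these libraries where they do the work, as an engineer would, in place of code of your own. Each camera call takes 0.05 s, during which the arm holds its last target. There are 200 camera calls.

### The job

Lay the condiment tray for the table: stand the pepper mill on the brown mat, the salt shaker on the white mat, the green bottle on the green mat and the copper-lidded jar on the copper mat, each upright in the middle of its mat. Knock nothing over, and leave the candle and the nail varnish, which do not belong there, standing where they are.

Things in the scene. Friction and masses are not known exactly. Their poses are not given: they have to be found in the camera images.
- mat_brown: Dark brown silicone mat, 92 (x) by 80 (y) x 3 mm, fixed in one of the four bays (which one varies) of a fixed grey condiment tray. Origin: centre of its underside; its top is 8 mm above the worktop. z up, y along the row of bays, x across the tray. Bays: 92 mm apart centre to centre, 100 (x) by 88 mm (y) inside; dividers stand 12 mm, outer rim 16 mm above the worktop.
- mat_white: White silicone mat, 92 (x) by 80 (y) x 3 mm, fixed in one of the four bays (which one varies) of a fixed grey condiment tray. Origin: centre of its underside; its top is 8 mm above the worktop. z up, y along the row of bays, x across the tray. The row runs roughly left to right in front of the robot (yaw within 0.15 rad).
- mat_green: Dark green silicone mat, 92 (x) by 80 (y) x 3 mm, fixed in one of the four bays (which one varies) of a fixed grey condiment tray. Origin: centre of its underside; its top is 8 mm above the worktop. z up, y along the row of bays, x across the tray. 
- mat_copper: Copper-coloured (salmon) silicone mat, 92 (x) by 80 (y) x 3 mm, fixed in one of the four bays (which one varies) of a fixed grey condiment tray. Origin: centre of its underside; its top is 8 mm above the worktop. z up, y along the row of bays, x across the tray. 
- pepper_mill: Dark brown wooden pepper mill, round, 160 mm tall, 58 mm across at the foot; its head, 116 to 149 mm up, is 50 mm across at most and does not turn: take it there, about 130 mm up. Origin: centre of the underside, z up. About 0.13 to 0.25 kg.
- salt_shaker: Clear salt shaker with white salt and a pale grey cap, round, 90 mm tall, body 44 mm across up to 66 mm: take it about 45 mm up. Origin: centre of the underside, z up. About 0.1 kg.
- green_bottle: Small dark green glass bottle without a cap, round, 92 mm tall, body 36 mm across, narrowing to a neck in its upper half: take it about 50 mm up (so that the palm clears its top). Origin: centre of the underside, z up. About 0.11 kg.
- copper_jar: Low round glass jar with a copper-coloured lid that is shut tight, 60 mm tall, 62 mm across: take it about 42 mm up. Origin: centre of the underside, z up. About 0.15 kg.
- candle: Look-alike, stays: pale candle in a round frosted jar, 79 mm across, 80 mm tall. Origin: centre of the underside, z up.
- varnish_bottle: Look-alike, stays: small nail varnish bottle, dark red square glass 26 mm wide with a tall black cap, 66 mm tall in all. Origin: centre of the underside, z up.
There are look-alikes about, which are no part of the job. Leave any blue look-alike of the salt_shaker alone.

How it is judged (in metres and radians):
At the end, for the whole second after the job is handed in: Pepper mill, salt shaker, green bottle and copper-lidded jar each stand upright (within 0.1 rad) and at rest on the mat of their own colour, within 15 mm of its centre and down on it (within 5 mm); candle and nail varnish stand within 20 mm of where they were (horizontal distance between pepper_mill and mat_brown below 0.015 m and z of pepper_mill in the frame of mat_brown between -0.003 and 0.008 m and angle between each of pepper_mill, salt_shaker, green_bottle, copper_jar's own z axis and vertical below 0.1 rad and linear speed of each of pepper_mill, salt_shaker, green_bottle, copper_jar below 0.02 m/s and horizontal distance between salt_shaker and mat_white below 0.015 m and z of salt_shaker in the frame of mat_white between -0.003 and 0.008 m and horizontal distance between green_bottle and mat_green below 0.015 m and z of green_bottle in the frame of mat_green between -0.003 and 0.008 m and horizontal distance between copper_jar and mat_copper below 0.015 m and z of copper_jar in the frame of mat_copper between -0.003 and 0.008 m and distance of each of candle, varnish_bottle from where it was at the start of the episode below 0.02 m and angle between each of candle, varnish_bottle's own z axis and vertical below 0.15 rad); the robot touches nothing.
It fails at once if one of the things is knocked over (tilted more than 0.7 rad) (angle between any of pepper_mill, salt_shaker, green_bottle, copper_jar, candle, varnish_bottle's own z axis and vertical above 0.7 rad).
It fails at once if the candle or the nail varnish is moved more than 20 mm (distance of any of candle, varnish_bottle from where it was at the start of the episode above 0.02 m).
It also fails if it takes over 106 s, if anything falls off the work surface, if the arm or the gripper's body presses on something with over 40 N, if the wrist force passes 120 N, or if a joint passes its speed limit or range.

## Working session

There is one attempt and no reset: what is moved stays moved. The work goes in short steps, Python scripts to look and compute and a shell command to move; the robot and the scene stay as the last step left them, time stands still between calls to the robot, and variables do not carry over. Pictures are saved under pics/ and viewed, at most 14 in all, crops included, and the job is handed in when it is done.

```bash
mkdir -p pics
python3 - <<'E'
from bench import arm
import cv2
print(arm.read_state())
for n in("top","scene"):
    d=arm.get_image(n); cv2.imwrite(f"pics/{n}0.png",d["image"][:,:,::-1])
    print(n,{k:d[k] for k in d if k!="image"})
E
```

```text
{'clock': 0.0, 'joints': array([-8.58377665e-01,  3.85569002e-01,  6.62819545e-03, -5.49761002e-04,
       -1.19404644e+00, -2.58577028e-01]), 'joint_vel': array([ 0.00110041, -0.00209597, -0.00069698,  0.00086974,  0.00022359,
       -0.00089533]), 'joint_efforts': array([-2.75556550e-05, -3.92288661e+01,  1.88400078e+01,  4.18605655e+00,
       -4.57355534e-03,  5.86204706e-06]), 'position': array([ 273.78816838, -561.23277169,  255.20743585]), 'ee_rot': array([-2.24879398e-01,  9.74385956e-01,  1.08809452e-03, -2.85227100e-04]), 'contact_force': array([0.60332508, 0.97961927, 0.44048377]), 'wrist_torque': array([-0.03451442, -0.00315964,  0.03944009]), 'grasp_force': 0.0, 'gripper_width': 85.36591108510281}
top {'fx': 442.57413656913667, 'fy': 442.57413656913667, 'cx': 319.4177398678527, 'cy': 198.16924717208312, 'xyz': array([ 307.09492823,  -82.26454625, 1389.02940498]), 'rotation': array([ 0.7085011 , -0.70079972,  0.06573508, -0.05084131])}
scene {'fx': 403.0277884434623, 'fy': 403.0277884434623, 'cx': 328.9098332056683, 'cy': 199.33485456806787, 'xyz': array([-205.14440462, -539.84349143,  701.37840842]), 'rotation': array([ 0.78663804, -0.44606039,  0.20326143, -0.37538714])}
```

View pics/top0.png

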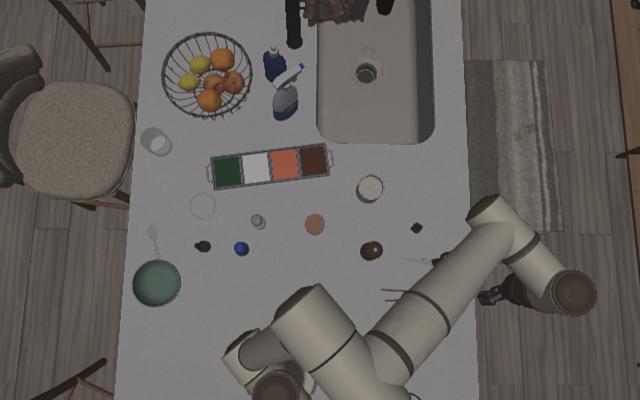

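View pics/scene0.png

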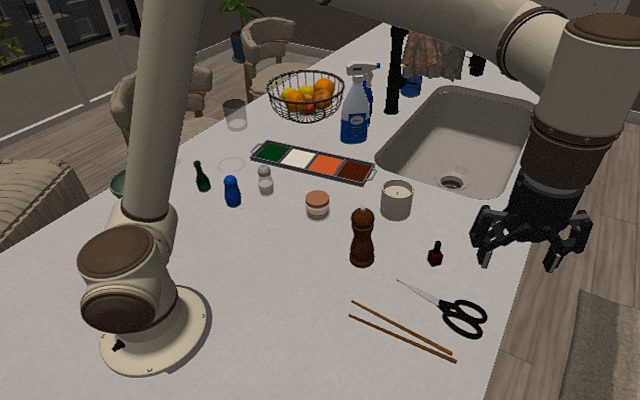

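Top view: mats green (227,172), white (256,167), copper (285,164), brown (314,160). Salt-shaker candidates are the grey-capped (258,222) and the blue (241,249); grey with white salt fits, blue is the look-alike. Round pale candidates are the copper jar (315,224, copper lid) and the candle (370,188). Dark ones are the pepper mill (371,250), varnish (416,228) and green bottle (203,246). I'll confirm these in an enlarged crop.

```bash
cat > h.py <<'E'
import numpy as np, cv2
from scipy.spatial.transform import Rotation as R
from bench import arm
def ray(d,u,v,z):
    r=R.from_quat(d["rotation"]).apply([(u-d["cx"])/d["fx"],(v-d["cy"])/d["fy"],1]); c=np.array(d["xyz"])
    return (c+r*(z-c[2])/r[2]).round(1)
def proj(d,p):
    q=R.from_quat(d["rotation"]).inv().apply(np.array(p)-d["xyz"]); return (q[:2]/q[2]*d["fx"]+[d["cx"],d["cy"]]).round(1)
def blobs(d,box,lo,hi,amin=15):
    x0,y0,x1,y1=box; im=cv2.cvtColor(d["image"][y0:y1,x0:x1],cv2.COLOR_RGB2HSV)
    n,l,s,c=cv2.connectedComponentsWithStats(cv2.inRange(im,lo,hi))
    return [((c[i]+[x0,y0]).round(1).tolist(),(s[i][:4]+[x0,y0,0,0]).tolist(),int(s[i][4])) for i in range(1,n) if s[i][4]>=amin]
E
python3 - <<'E'
from h import *
d=arm.get_image("top"); im=d["image"]
cv2.imwrite("pics/crop.png",cv2.resize(im[140:268,190:432,::-1],None,fx=3.3,fy=3.3,interpolation=cv2.INTER_CUBIC))
h=cv2.cvtColor(im,cv2.COLOR_RGB2HSV)
for n,(u,v) in dict(G=(227,172),W=(256,167),C=(285,164),B=(314,160),salt=(258,220),jar=(315,224),mill=(371,250),bot=(203,246),tab=(290,200),cand=(370,188)).items(): print(n,h[v,u],ray(d,u,v,8))
E
```

```text
G [69 85 57] [618.  184.4   8. ]
W [135   7 156] [635.6  92.9   8. ]
C [  6 142 149] [646.8   0.8   8. ]
B [  7 112  66] [661.3 -91.9   8. ]
salt [150   4 114] [465.6  81.2   8. ]
jar [  9  89 112] [455.1 -97.3   8. ]
mill [ 8 86 59] [ 375.9 -272.4    8. ]
bot [72 55 46] [382.9 248.1   8. ]
tab [165   4 129] [530.3 -17.6   8. ]
cand [ 16  23 123] [ 572.2 -271.2    8. ]
```

View pics/crop.png

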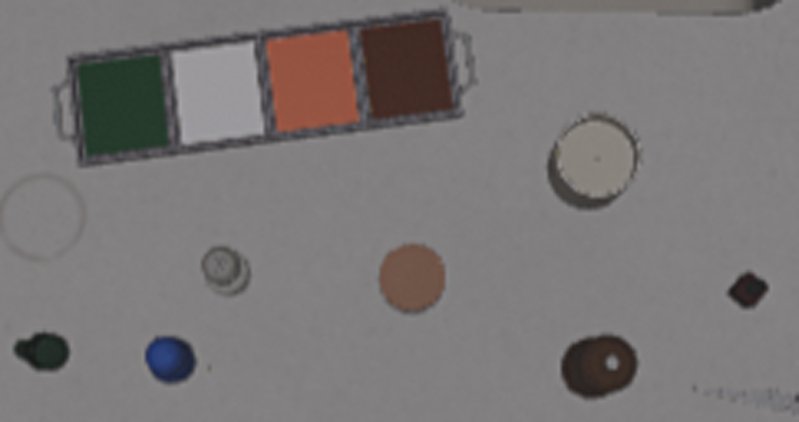

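Confirmed: the salt shaker has the grey cap at (257,220), and the blue one is a different object. Jar lid, mill (head leaning right), bottle (neck left), candle and varnish are all clear.

Run:
```python
from h import *
d=arm.get_image("top"); s=arm.get_image("scene")
T=(205,140,335,195)
for n,lo,hi,a in(("G",(55,60,30),(85,255,90),300),("W",(0,0,145),(180,30,255),300),("C",(0,100,110),(15,255,255),300),("B",(0,80,40),(15,255,90),300)):
    for c,b,k in blobs(d,T,lo,hi,a): print(n,c,b,k,ray(d,*c,8))
sc=blobs(s,(245,135,380,190),(0,100,110),(15,255,255),100); print("sceneC",[(c,ray(s,*c,8)) for c,_,_ in sc])
for n,box,lo,hi in(("jar",(295,205,335,245),(0,60,60),(20,255,255)),("mill",(355,230,390,270),(0,0,0),(180,255,95)),("bot",(190,235,216,256),(0,0,0),(180,255,100)),("salt",(248,210,270,235),(0,0,0),(180,255,118)),("var",(405,220,430,240),(0,0,0),(180,255,80)),("blue",(230,240,252,262),(100,120,0),(130,255,255)),("cand",(350,170,390,210),(10,15,90),(30,90,255))):
    for c,b,k in blobs(d,box,lo,hi): print(n,c,b,k,[ray(d,*c,z)[:2].tolist() for z in(0,50,60,80,90)])
for n,box,lo,hi in(("jar",(300,185,335,225),(0,60,60),(20,255,255)),("mill",(340,200,385,275),(0,0,0),(180,255,95)),("bot",(188,155,215,195),(0,0,0),(180,255,90)),("salt",(255,160,275,200),(0,0,0),(180,255,118))):
    for c,b,k in blobs(s,box,lo,hi): print("S",n,c,b,k)
im=s["image"][150:270,180:390,::-1]; cv2.imwrite("pics/sc.png",cv2.resize(im,None,fx=3.8,fy=3.8,interpolation=cv2.INTER_CUBIC))
im=d["image"][205:268,190:270,::-1]; cv2.imwrite("pics/tc.png",cv2.resize(im,None,fx=9,fy=9,interpolation=cv2.INTER_CUBIC))
```

```text
G [226.8, 171.4] [214, 157, 27, 30] 669 [619.9 185.1   8. ]
W [255.6, 167.7] [243, 153, 27, 30] 659 [633.3  94.1   8. ]
C [284.2, 164.2] [271, 149, 28, 31] 686 [646.1   3.3   8. ]
B [312.6, 160.4] [299, 146, 28, 30] 646 [659.9 -87.4   8. ]
sceneC [([325.1, 164.4], array([645.4,   3. ,   8. ]))]
jar [314.4, 223.7] [305, 214, 20, 20] 308 [[456.9, -95.5], [451.5, -95.0], [450.4, -94.9], [448.3, -94.7], [447.2, -94.6]]
mill [370.9, 250.5] [360, 241, 23, 20] 351 [[374.7, -273.2], [372.3, -266.3], [371.8, -264.9], [370.8, -262.2], [370.3, -260.8]]
bot [202.8, 246.2] [194, 240, 17, 13] 158 [[382.7, 250.6], [380.0, 238.6], [379.4, 236.2], [378.3, 231.4], [377.8, 229.0]]
salt [258.0, 221.5] [251, 214, 15, 16] 183 [[461.8, 82.0], [456.2, 76.0], [455.1, 74.9], [452.9, 72.5], [451.8, 71.3]]
var [416.2, 227.6] [411, 223, 12, 10] 82 [[448.2, -417.6], [443.1, -405.5], [442.1, -403.1], [440.1, -398.3], [439.1, -395.9]]
blue [239.8, 248.3] [234, 243, 13, 12] 106 [[377.4, 135.8], [374.8, 127.9], [374.3, 126.3], [373.3, 123.2], [372.8, 121.6]]
cand [370.1, 187.1] [358, 174, 25, 26] 430 [[576.7, -272.6], [567.0, -265.8], [565.0, -264.4], [561.2, -261.7], [559.2, -260.3]]
S jar [316.8, 198.9] [305, 190, 24, 19] 359
S jar [317.8, 213.5] [308, 207, 21, 13] 114
S mill [382.6, 207.2] [381, 200, 4, 17] 61
S mill [361.9, 238.3] [350, 208, 24, 60] 1217
S bot [201.3, 178.2] [194, 161, 17, 31] 287
S salt [266.4, 161.7] [255, 160, 20, 6] 77
S salt [265.2, 173.4] [258, 167, 14, 13] 87
S salt [266.4, 190.2] [259, 184, 14, 12] 100
```

View pics/sc.png

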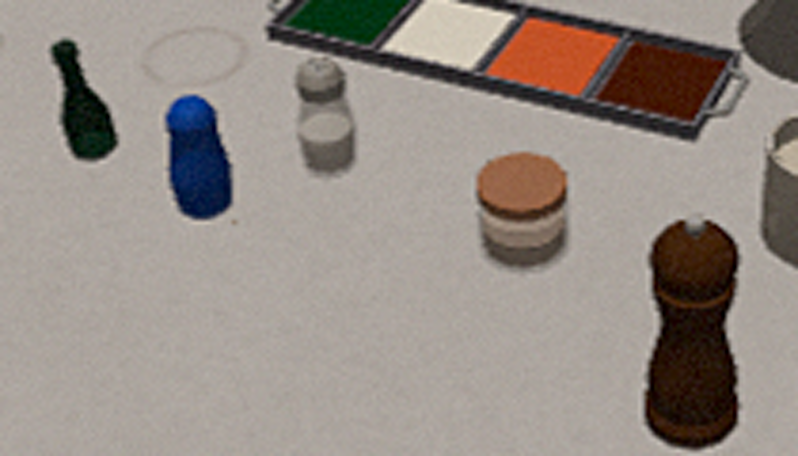

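View pics/tc.png

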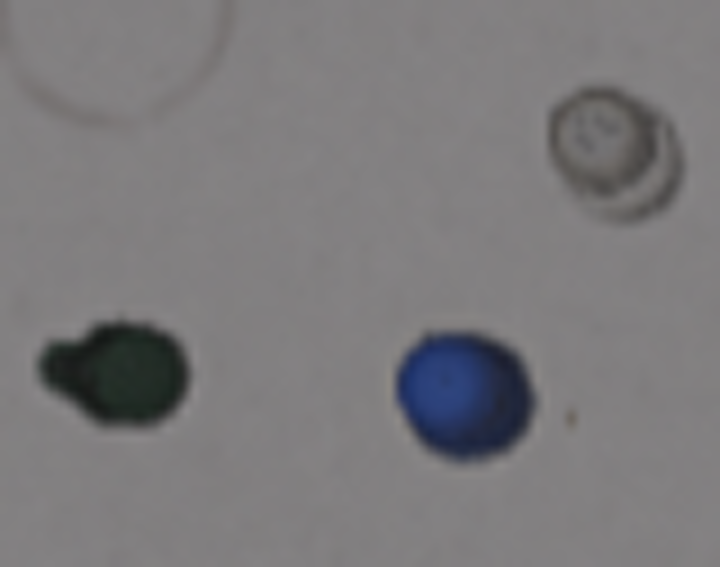

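Run:
```python
from h import *
d=arm.get_image("top"); s=arm.get_image("scene")
print("salt cap",ray(d,256.5,219.8,89)); print("bottle mouth",ray(d,195.9,245.3,92),"S",ray(s,180+66/3.8-.5,150+46/3.8-.5,92))
print("S jar lid",ray(s,180+522/3.8-.5,150+184/3.8-.5,60)); print("salt S",ray(s,180+320/3.8-.5,150+66/3.8-.5,89))
print("finial top",ray(d,374.6,249.2,158),"S",ray(s,362.4,207.9,158))
for n,p,r in(("mill",(371,-256),29),("bot",(380,230),18),("salt",(453,72),22)):
    a=np.linspace(0,6.28,60); q=np.array([proj(d,(p[0]+r*np.cos(t),p[1]+r*np.sin(t),0)) for t in a]); w=np.array([proj(s,(p[0]+r*np.cos(t),p[1]+r*np.sin(t),0)) for t in a])
    print(n,"foot top",q.min(0),q.max(0),"scene",w.min(0),w.max(0))
```

```text
salt cap [456.9  76.   89. ]
bottle mouth [380.1 248.6  92. ] S [379.8 245.1  92. ]
S jar lid [445.1 -97.7  60. ]
salt S [454.4  75.1  89. ]
finial top [ 370.7 -261.8  158. ] S [ 365.7 -264.1  158. ]
mill foot top [356.2 242.3] [374.7 261. ] scene [345.4 247.8] [370.3 266.4]
bot foot top [203.6 241.3] [215.2 253. ] scene [201.5 186.1] [214.5 194. ]
salt foot top [254.1 217.4] [268.1 231.3] scene [260.1 188.8] [275.9 198.6]
```

```bash
python3 -m pendant '[[0,0,0,0,0,-8,0.085],[0,0,0,0,0,-8,0.085],[0,0,0,0,0,-8,0.085],[0,0,0,0,0,-8,0.085],[0,0,0,0,0,-8,0.085],[0,0,0,0,0,-8,0.085],[0,0,0,0,0,-8,0.085],[0,0,0,0,0,-8,0.085],[0,0,0,0,0,0,0.085],[0,0,0,0,0,0,0.085]]'
```

```text
clock: 1.35
position: [274.0, -561.7, 256.3]
ee_rot: [-0.706, 0.708, 0.0, 0.0]
contact_force: [0.4, 0.1, -1.3]
gripper_width: 84.6
grasp_force: 0.0
```

```bash
python3 -m pendant '[[-0.0466,-0.0175,0,0,0,0,0.085],[-0.0466,-0.0175,0,0,0,0,0.085],[-0.0466,-0.0175,0,0,0,0,0.085],[-0.0466,-0.0175,0,0,0,0,0.085],[-0.0466,-0.0175,0,0,0,0,0.085],[-0.0466,-0.0175,0,0,0,0,0.085],[-0.0466,-0.0175,0,0,0,0,0.085],[-0.0466,-0.0175,0,0,0,0,0.085],[-0.0466,-0.0175,0,0,0,0,0.085],[-0.0466,-0.0175,0,0,0,0,0.085],[0,0,0,0,0,0,0.085],[0,0,0,0,0,0,0.085]]'
python3 - <<'E'
from h import *
print(arm.read_state()["position"],arm.read_state()["joints"])
d=arm.get_image("wrist"); cv2.imwrite("pics/w1.png",d["image"][:,:,::-1]); print({k:d[k] for k in d if k!="image"})
for c,b,k in blobs(d,(0,0,640,400),(0,60,60),(20,255,255),500): print(c,b,k,ray(d,*c,60),ray(d,b[0]+b[2]/2,b[1]+b[3]/2,60))
E
```

```text
clock: 2.55
position: [449.2, -94.6, 256.4]
ee_rot: [0.708, -0.707, -0.0, 0.0]
contact_force: [-1.0, 0.1, -0.4]
gripper_width: 85.3
grasp_force: 0.0
[449.23665295 -94.58705602 256.37048137] [ 1.48005313e-01  9.87341622e-02 -3.78327387e-01 -4.82271329e-07
 -1.09378099e+00 -1.46731196e-01]
{'fx': 342.5194207092296, 'fy': 342.5194207092296, 'cx': 316.87682708442776, 'cy': 191.08465766911314, 'xyz': array([ 448.30151225, -171.81456645,  376.01737683]), 'rotation': array([-6.48684832e-04,  9.88410423e-01,  1.51803814e-01,  1.31565842e-04])}
[124.7, 162.4] [73, 122, 102, 82] 5827 [ 629.5 -100.5   60. ] [630.3 -99.9  60. ]
[315.5, 166.8] [284, 136, 64, 63] 3139 [449.7 -96.5  60. ] [449.2 -95.8  60. ]
[148.7, 238.0] [101, 203, 93, 72] 4904 [618.3 -22.4  60. ] [619.7 -21.3  60. ]
```

View pics/w1.png

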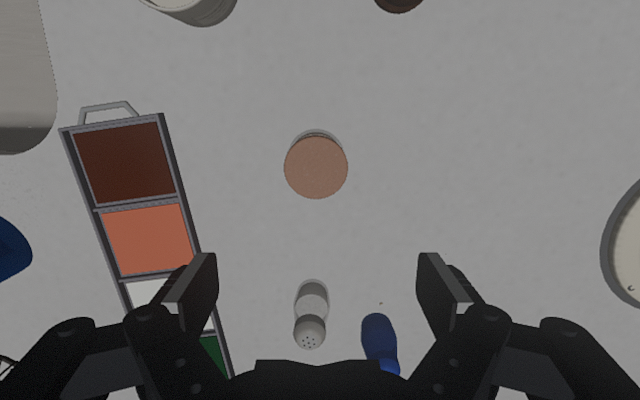

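The jar lid at (315,167) gives (449.5,-96), which agrees with the top view. Now descend and grip.

```bash
python3 - <<'E'
from h import *
d=arm.get_image("wrist")
print("copper",ray(d,148.7,238,8),"brown",ray(d,124.7,162.4,8),"cap",ray(d,310,333,89))
E
python3 -m pendant '[[0.0015,0,0.045,0,0,0,0.085],[0,0,0.045,0,0,0,0.085],[0,0,0.04,0,0,0,0.085],[0,0,0.03,0,0,0,0.085],[0,0,0.025,0,0,0,0.085],[0,0,0.016,0,0,0,0.085],[0,0,0.010,0,0,0,0.085],[0,0,0,0,0,0,0.085],[0,0,0,0,0,0,0.085]]'
python3 -m pendant '[[0,0,0,0,0,0,0.04],[0,0,0,0,0,0,0.04],[0,0,0,0,0,0,0.04],[0,0,0,0,0,0,0.04],[0,0,0,0,0,0,0.04],[0,0,0,0,0,0,0.04],[0,0,0,0,0,0,0.04],[0,0,0,0,0,0,0.04]]'
```

```text
copper [645.9   0.7   8. ] brown [658.8 -90.1   8. ] cap [454.9  67.7  89. ]
clock: 3.55
position: [449.4, -97.8, 45.8]
ee_rot: [-0.707, 0.708, -0.0, 0.0]
contact_force: [0.2, 0.7, 0.2]
gripper_width: 85.0
grasp_force: 0.0
clock: 4.35
position: [449.9, -97.2, 46.7]
ee_rot: [0.707, -0.707, 0.001, -0.001]
contact_force: [-0.1, -0.7, 5.2]
gripper_width: 59.5
grasp_force: 63.8
```

```bash
python3 -m pendant '[[0,0,-0.015,0,0,0,0.04],[0,0,-0.025,0,0,0,0.04],[0,0,-0.02,0,0,0,0.04],[-0.014,-0.028,0,0,0,0,0.04],[-0.02,-0.04,0,0,0,0,0.04],[-0.02,-0.04,0,0,0,0,0.04],[-0.02,-0.04,0,0,0,0,0.04],[-0.014,-0.028,0,0,0,0,0.04],[-0.010,-0.02,0,0,0,0,0.04],[0,0,0,0,0,0,0.04],[0,0,0,0,0,0,0.04]]'
```

```text
clock: 5.45
position: [644.2, 1.0, 104.7]
ee_rot: [0.707, -0.707, -0.001, 0.001]
contact_force: [-0.4, -0.4, -2.0]
gripper_width: 59.5
grasp_force: 65.4
```

```bash
python3 -m pendant '[[0,-0.0015,0.02,0,0,0,0.04],[0,0,0.016,0,0,0,0.04],[0,0,0.009,0,0,0,0.04],[0,0,0.005,0,0,0,0.04],[0,0,0,0,0,0,0.04],[0,0,0,0,0,0,0.04]]'
python3 -m pendant '[[0,0,0.001,0,0,0,0.04],[0,0,0,0,0,0,0.04],[0,0,0,0,0,0,0.04]]'
```

```text
clock: 6.05
position: [646.8, 0.8, 56.1]
ee_rot: [-0.707, 0.707, -0.0, 0.001]
contact_force: [0.0, 0.4, -1.6]
gripper_width: 59.9
grasp_force: 65.5
clock: 6.35
position: [646.9, 0.8, 54.8]
ee_rot: [0.707, -0.707, 0.0, -0.0]
contact_force: [-0.7, -0.1, -0.3]
gripper_width: 59.6
grasp_force: 65.6
```

```bash
python3 -m pendant '[[0,0,0.001,0,0,0,0.04],[0,0,0,0,0,0,0.04],[0,0,0,0,0,0,0.064],[0,0,0,0,0,0,0.066],[0,0,0,0,0,0,0.07],[0,0,0,0,0,0,0.085],[0,0,0,0,0,0,0.085],[0,0,0,0,0,0,0.085],[0,0,0,0,0,0,0.085]]'
python3 -m pendant '[[0,0,-0.01,0,0,0,0.085],[0,0,-0.02,0,0,0,0.085],[0,0,-0.04,0,0,0,0.085],[0,0,-0.05,0,0,0,0.085],[0,0,-0.05,0,0,0,0.085],[0,0,-0.03,0,0,0,0.085],[0,0,0,0,0,0,0.085],[0,0,0,0,0,0,0.085]]'
python3 - <<'E'
from h import *
d=arm.get_image("wrist"); cv2.imwrite("pics/w2.png",d["image"][:,:,::-1])
t=arm.get_image("top"); cv2.imwrite("pics/t2.png",cv2.resize(t["image"][140:268,190:432,::-1],None,fx=3.3,fy=3.3))
print(arm.read_state()["position"])
for c,b,k in blobs(d,(0,0,640,400),(0,60,60),(20,255,255),500): print(c,b,k,ray(d,b[0]+b[2]/2,b[1]+b[3]/2,68))
E
```

```text
clock: 7.25
position: [646.5, 0.8, 53.2]
ee_rot: [0.707, -0.707, -0.0, 0.0]
contact_force: [-1.6, 0.1, -0.8]
gripper_width: 84.8
grasp_force: 0.0
clock: 8.05
position: [646.4, 0.9, 254.7]
ee_rot: [-0.707, 0.707, -0.0, 0.001]
contact_force: [-0.7, 0.0, -0.0]
gripper_width: 85.0
grasp_force: 0.0
[645.62590514   0.75380976 252.04867129]
[304.8, 69.3] [253, 22, 102, 96] 7592 [656.7 -86.8  68. ]
[318.0, 160.6] [270, 117, 94, 88] 6287 [645.8  -8.5  68. ]
[34.0, 335.6] [0, 307, 114, 75] 2159 [930.4 196.5  68. ]
```

View pics/w2.png

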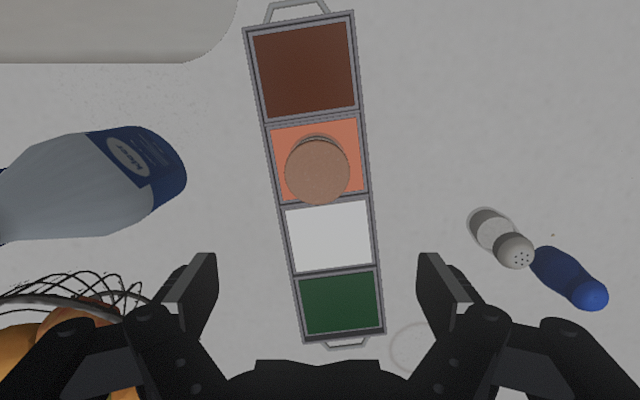

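The jar stands in the copper bay with its lid at (318,170). I'll check positions from this view.

Run:
```python
from h import *
d=arm.get_image("wrist")
print("lid",ray(d,318,170,68),"copper outer corners mean",ray(d,(270+356+365+281)/4,(126+114+190+205)/4,8),"cap",ray(d,516,251,89))
for n,lo,hi in(("W",(0,0,185),(180,25,255)),("G",(55,60,30),(85,255,120)),("B",(0,80,40),(12,255,130))):
    for c,b,k in blobs(d,(240,10,400,350),lo,hi,1500): print(n,c,k,ray(d,*c,8))
for c,b,k in blobs(d,(450,190,560,290),(0,0,0),(180,40,150),30): print("s",c,b,k,ray(d,*c,80))
```

```text
lid [643.2  -1.1  68. ] copper outer corners mean [642.9   1.3   8. ] cap [461.8  70.2  89. ]
G [337.9, 304.0] 4024 [618.  184.9   8. ]
B [302.7, 69.7] 7634 [658.3 -89.5   8. ]
s [500.1, 239.2] [464, 207, 96, 83] 2813 [472.9  62.6  80. ]
s [458.9, 279.7] [450, 264, 26, 26] 412 [506.1 105.8  80. ]
```

```bash
python3 -m pendant '[[-0.0148,0.038,0,0,0,0,0.085],[-0.0148,0.038,0,0,0,0,0.085],[-0.0148,0.038,0,0,0,0,0.085],[-0.0148,0.038,0,0,0,0,0.085],[-0.0148,0.038,0,0,0,0,0.085],[0,0,0.04,0,0,0,0.085],[0,0,0.04,0,0,0,0.085],[0,0,0,0,0,0,0.085],[0,0,0,0,0,0,0.085]]'
python3 - <<'E'
from h import *
d=arm.get_image("wrist"); cv2.imwrite("pics/w3.png",d["image"][:,:,::-1])
print(proj(d,(456,75,90)),proj(d,(456,75,66)))
E
```

```text
clock: 9.1
position: [456.6, 74.6, 173.1]
ee_rot: [0.707, -0.707, 0.0, 0.001]
contact_force: [-0.1, 0.7, 1.3]
gripper_width: 85.0
grasp_force: 0.0
[316.2 212.2] [316.2 200. ]
```

View pics/w3.png

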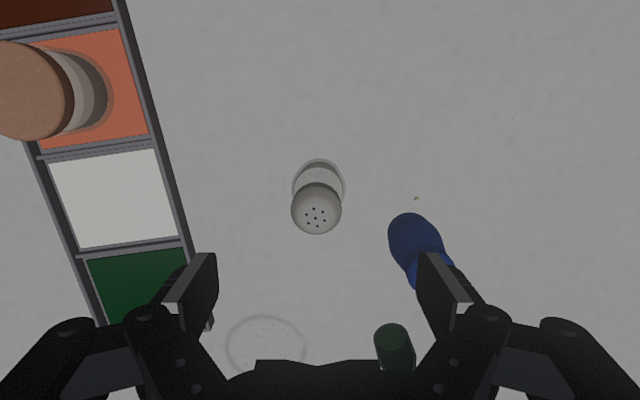

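The salt cap at (315,217) is almost where predicted (316,212). Shift 2 mm in +y, then descend and grip.

```bash
python3 -m pendant '[[-0.002,0,0.035,0,0,0,0.085],[0,0,0.035,0,0,0,0.085],[0,0,0.03,0,0,0,0.085],[0,0,0.015,0,0,0,0.085],[0,0,0.008,0,0,0,0.085],[0,0,0,0,0,0,0.085],[0,0,0,0,0,0,0.085]]'
python3 -m pendant '[[0,0,0,0,0,0,0.03],[0,0,0,0,0,0,0.03],[0,0,0,0,0,0,0.03],[0,0,0,0,0,0,0.03],[0,0,0,0,0,0,0.03],[0,0,0,0,0,0,0.03],[0,0,0,0,0,0,0.03],[0,0,0,0,0,0,0.03],[0,0,0,0,0,0,0.03],[0,0,0,0,0,0,0.03]]'
```

```text
clock: 9.85
position: [457.8, 77.3, 51.5]
ee_rot: [0.707, -0.707, 0.0, -0.001]
contact_force: [-0.3, -0.8, -0.1]
gripper_width: 85.2
grasp_force: 0.0
clock: 10.85
position: [456.8, 77.0, 51.5]
ee_rot: [0.707, -0.707, 0.0, -0.0]
contact_force: [-1.5, 1.0, 8.1]
gripper_width: 39.5
grasp_force: 59.2
```

```bash
python3 -m pendant '[[0,0,-0.015,0,0,0,0.03],[0,0,-0.025,0,0,0,0.03],[0,0,-0.02,0,0,0,0.03],[-0.002,-0.026,0,0,0,0,0.03],[-0.004,-0.04,0,0,0,0,0.03],[-0.004,-0.04,0,0,0,0,0.03],[-0.004,-0.04,0,0,0,0,0.03],[-0.002,-0.02,0,0,0,0,0.03],[0,-0.010,0,0,0,0,0.03],[0,0,0,0,0,0,0.03],[0,0,0,0,0,0,0.03]]'
python3 -m pendant '[[0,0,0.02,0,0,0,0.03],[0,0,0.016,0,0,0,0.03],[0,0,0.009,0,0,0,0.03],[0,0,0.005,0,0,0,0.03],[0,0,0.001,0,0,0,0.03],[0,0,0,0,0,0,0.03],[0,0,0,0,0,0,0.03]]'
```

```text
clock: 11.95
position: [631.1, 92.5, 109.9]
ee_rot: [-0.707, 0.707, 0.001, -0.001]
contact_force: [-0.1, 0.3, -1.4]
gripper_width: 39.4
grasp_force: 60.8
clock: 12.65
position: [632.9, 92.9, 60.0]
ee_rot: [0.707, -0.707, 0.0, -0.001]
contact_force: [0.8, 0.5, -0.7]
gripper_width: 39.2
grasp_force: 60.8
```

```bash
python3 -m pendant '[[0,0,0.001,0,0,0,0.03],[0,0,0,0,0,0,0.03],[0,0,0,0,0,0,0.045],[0,0,0,0,0,0,0.05],[0,0,0,0,0,0,0.06],[0,0,0,0,0,0,0.085],[0,0,0,0,0,0,0.085],[0,0,0,0,0,0,0.085],[0,0,0,0,0,0,0.085]]'
python3 -m pendant '[[0,0,-0.01,0,0,0,0.085],[0,0,-0.03,0,0,0,0.085],[0,0,-0.04,0,0,0,0.085],[0,0,-0.034,0,0,0,0.085],[-0.0217,0.0361,0,0,0,0,0.085],[-0.0217,0.0361,0,0,0,0,0.085],[-0.0217,0.0361,0,0,0,0,0.085],[-0.0217,0.0361,0,0,0,0,0.085],[-0.0217,0.0361,0,0,0,0,0.085],[-0.0217,0.0361,0,0,0,0,0.085],[-0.0217,0.0361,0,0,0,0,0.085],[0,0,0,0,0,0,0.085]]'
python3 - <<'E'
from h import *
d=arm.get_image("wrist"); cv2.imwrite("pics/w4.png",d["image"][:,:,::-1]); print(arm.read_state()["position"])
print(proj(d,(380,245,92)),proj(d,(380,245,40)))
E
```

```text
clock: 13.55
position: [632.5, 92.8, 58.3]
ee_rot: [0.707, -0.707, -0.0, 0.0]
contact_force: [0.4, -0.2, 0.4]
gripper_width: 84.8
grasp_force: 0.0
clock: 14.75
position: [376.8, 246.2, 173.4]
ee_rot: [0.709, -0.705, -0.0, -0.001]
contact_force: [0.2, 0.0, 0.5]
gripper_width: 85.1
grasp_force: 0.0
[378.45139411 245.89332014 173.52941526]
[310.5 210.2] [311.7 186.3]
```

View pics/w4.png

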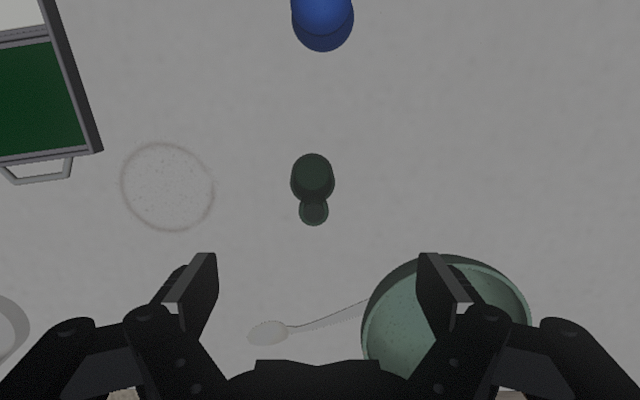

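The bottle mouth at (314,210) matches the prediction, and the bowl is clear of the right finger. Descend and grip.

```bash
python3 -m pendant '[[0,0,0.035,0,0,0,0.085],[0,0,0.035,0,0,0,0.085],[0,0,0.025,0,0,0,0.085],[0,0,0.015,0,0,0,0.085],[0,0,0.008,0,0,0,0.085],[0,0,0,0,0,0,0.085],[0,0,0,0,0,0,0.085]]'
python3 -m pendant '[[0,0,0,0,0,0,0.02],[0,0,0,0,0,0,0.02],[0,0,0,0,0,0,0.02],[0,0,0,0,0,0,0.02],[0,0,0,0,0,0,0.02],[0,0,0,0,0,0,0.02],[0,0,0,0,0,0,0.02],[0,0,0,0,0,0,0.02],[0,0,0,0,0,0,0.02],[0,0,0,0,0,0,0.02],[0,0,0,0,0,0,0.02]]'
```

```text
clock: 15.5
position: [380.6, 245.0, 54.9]
ee_rot: [-0.707, 0.707, -0.0, 0.001]
contact_force: [-0.3, 0.6, 0.3]
gripper_width: 85.3
grasp_force: 0.0
clock: 16.6
position: [380.0, 245.0, 55.3]
ee_rot: [0.707, -0.707, 0.0, -0.0]
contact_force: [-1.2, -0.5, 6.9]
gripper_width: 30.7
grasp_force: 58.6
```

```bash
python3 -m pendant '[[0,0,-0.015,0,0,0,0.02],[0,0,-0.025,0,0,0,0.02],[0,0,-0.02,0,0,0,0.02],[0.008,-0.03,0,0,0,0,0.02],[0.01,-0.04,0,0,0,0,0.02],[0.01,-0.04,0,0,0,0,0.02],[0.01,-0.04,0,0,0,0,0.02],[0.01,-0.04,0,0,0,0,0.02],[0.008,-0.03,0,0,0,0,0.02],[0.004,-0.019,0,0,0,0,0.02],[0,0,0,0,0,0,0.02],[0,0,0,0,0,0,0.02]]'
python3 -m pendant '[[0,0,0.02,0,0,0,0.02],[0,0,0.016,0,0,0,0.02],[0,0,0.009,0,0,0,0.02],[0,0,0.005,0,0,0,0.02],[0,0,0.001,0,0,0,0.02],[0,0,0,0,0,0,0.02],[0,0,0,0,0,0,0.02]]'
```

```text
clock: 17.8
position: [618.0, 184.3, 113.4]
ee_rot: [-0.707, 0.707, 0.001, -0.001]
contact_force: [-0.6, 0.0, -1.3]
gripper_width: 30.3
grasp_force: 59.2
clock: 18.5
position: [619.1, 184.9, 64.0]
ee_rot: [0.707, -0.707, 0.0, -0.001]
contact_force: [0.5, 0.9, -1.8]
gripper_width: 30.7
grasp_force: 59.2
```

```bash
python3 -m pendant '[[0,0,0.001,0,0,0,0.02],[0,0,0,0,0,0,0.02],[0,0,0,0,0,0,0.036],[0,0,0,0,0,0,0.042],[0,0,0,0,0,0,0.055],[0,0,0,0,0,0,0.085],[0,0,0,0,0,0,0.085],[0,0,0,0,0,0,0.085],[0,0,0,0,0,0,0.085]]'
python3 -m pendant '[[0,0,-0.01,0,0,0,0.085],[0,0,-0.03,0,0,0,0.085],[0,0,-0.05,0,0,0,0.085],[0,0,-0.05,0,0,0,0.085],[0,0,-0.047,0,0,0,0.085],[0,0,0,0,0,0,0.085]]'
python3 -m pendant '[[0.0408,0.0228,0,0,0,0,0.085],[0.0408,0.0228,0,0,0,0,0.085],[0.0408,0.0228,0,0,0,0,0.085],[0.0408,0.0228,0,0,0,0,0.085],[0.0408,0.0228,0,0,0,0,0.085],[0.0408,0.0228,0,0,0,0,0.085],[0.0408,0.0228,0,0,0,0,0.085],[0.0408,0.0228,0,0,0,0,0.085],[0.0408,0.0228,0,0,0,0,0.085],[0.0408,0.0228,0,0,0,0,0.085],[0.0408,0.0228,0,0,0,0,0.085],[0,0,0,0,0,0,0.085]]'
python3 - <<'E'
from h import *
d=arm.get_image("wrist"); cv2.imwrite("pics/w5.png",d["image"][:,:,::-1]); print(arm.read_state()["position"])
print(proj(d,(368,-264,158)),proj(d,(368,-264,133)))
t=arm.get_image("top"); cv2.imwrite("pics/t5.png",cv2.resize(t["image"][140:268,190:432,::-1],None,fx=3.3,fy=3.3,interpolation=cv2.INTER_CUBIC))
E
```

```text
clock: 19.4
position: [618.8, 184.7, 62.3]
ee_rot: [0.707, -0.707, -0.0, 0.0]
contact_force: [-0.1, -0.5, 0.9]
gripper_width: 85.2
grasp_force: 0.0
clock: 20.0
position: [622.2, 185.7, 259.6]
ee_rot: [0.707, -0.707, 0.004, -0.008]
contact_force: [-0.1, -0.5, 0.6]
gripper_width: 85.1
grasp_force: 0.0
clock: 21.2
position: [365.3, -267.3, 249.9]
ee_rot: [-0.705, 0.71, -0.0, -0.0]
contact_force: [-0.7, 0.5, 0.6]
gripper_width: 84.9
grasp_force: 0.0
[ 366.45062736 -265.99504026  249.844995  ]
[311.4 211.4] [312.  199.2]
```

View pics/w5.png

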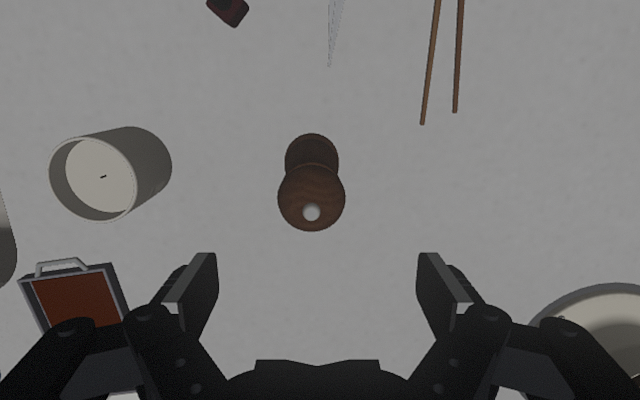

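View pics/t5.png

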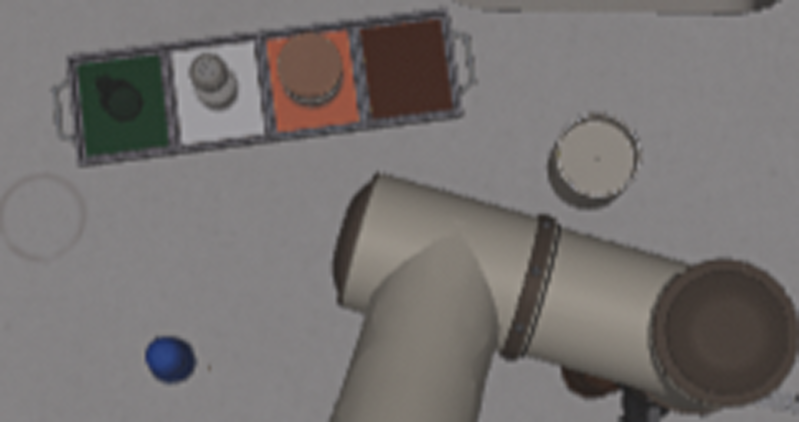

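The wrist view shows the finial at (311,212), as predicted. The top view shows the jar, salt and bottle standing in their own bays and the candle undisturbed. Grip the mill's head.

```bash
python3 -m pendant '[[0,0,0.03,0,0,0,0.085],[0,0,0.035,0,0,0,0.085],[0,0,0.025,0,0,0,0.085],[0,0,0.016,0,0,0,0.085],[0,0,0.009,0,0,0,0.085],[0,0,0,0,0,0,0.085],[0,0,0,0,0,0,0.085]]'
python3 -m pendant '[[0,0,0,0,0,0,0.03],[0,0,0,0,0,0,0.03],[0,0,0,0,0,0,0.03],[0,0,0,0,0,0,0.03],[0,0,0,0,0,0,0.03],[0,0,0,0,0,0,0.03],[0,0,0,0,0,0,0.03],[0,0,0,0,0,0,0.03],[0,0,0,0,0,0,0.03],[0,0,0,0,0,0,0.03]]'
```

```text
clock: 22.0
position: [369.0, -263.9, 135.1]
ee_rot: [0.708, -0.707, 0.001, -0.0]
contact_force: [0.6, 0.5, 0.8]
gripper_width: 85.1
grasp_force: 0.0
clock: 23.0
position: [368.7, -264.6, 135.6]
ee_rot: [0.707, -0.707, 0.001, -0.0]
contact_force: [-0.1, 0.9, 4.8]
gripper_width: 46.0
grasp_force: 60.4
```

```bash
python3 -m pendant '[[0,0,-0.015,0,0,0,0.03],[0,0,-0.025,0,0,0,0.03],[0,0,-0.02,0,0,0,0.03],[-0.012,-0.02,0,0,0,0,0.03],[-0.021,-0.035,0,0,0,0,0.03],[-0.024,-0.04,0,0,0,0,0.03],[-0.024,-0.04,0,0,0,0,0.03],[-0.024,-0.04,0,0,0,0,0.03],[-0.024,-0.04,0,0,0,0,0.03],[-0.021,-0.035,0,0,0,0,0.03],[-0.015,-0.025,0,0,0,0,0.03],[-0.0105,-0.0155,0,0,0,0,0.03]]'
python3 -m pendant '[[0,0,0,0,0,0,0.03],[0,0,0,0,0,0,0.03],[0,0,0.02,0,0,0,0.03],[0,0,0.015,0,0,0,0.03],[0,0,0.008,0,0,0,0.03],[0,0,0.005,0,0,0,0.03],[0,0,0.002,0,0,0,0.03],[0,0,0,0,0,0,0.03],[0,0,0,0,0,0,0.03]]'
python3 - <<'E'
from h import *
d=arm.get_image("scene"); cv2.imwrite("pics/s6.png",d["image"][:,:,::-1])
E
```

```text
clock: 24.2
position: [660.0, -87.2, 193.3]
ee_rot: [0.707, -0.707, -0.0, 0.0]
contact_force: [-0.9, -0.1, -2.2]
gripper_width: 45.7
grasp_force: 61.7
clock: 25.1
position: [658.9, -88.7, 145.1]
ee_rot: [0.707, -0.707, 0.001, -0.0]
contact_force: [-0.7, 0.8, -1.6]
gripper_width: 45.7
grasp_force: 61.8
```

View pics/s6.png

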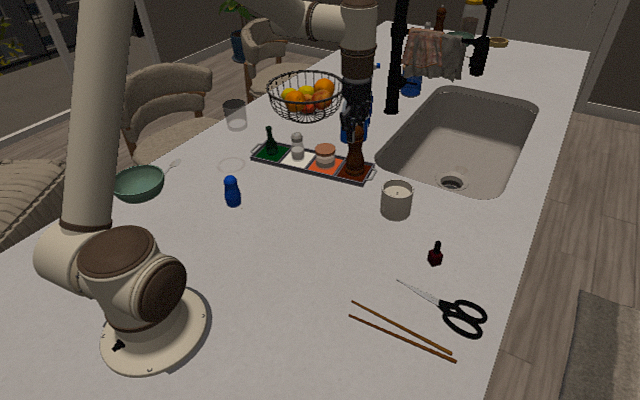

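The mill (355,155) is upright over the brown mat. The other three are standing, and the candle (396,200) and varnish (434,253) haven't moved. Lower the last millimetre or two, release and lift.

```bash
python3 -m pendant '[[0,0,0.001,0,0,0,0.03],[0,0,0.001,0,0,0,0.03],[0,0,0,0,0,0,0.03],[0,0,0,0,0,0,0.05],[0,0,0,0,0,0,0.056],[0,0,0,0,0,0,0.065],[0,0,0,0,0,0,0.085],[0,0,0,0,0,0,0.085],[0,0,0,0,0,0,0.085],[0,0,0,0,0,0,0.085]]'
python3 -m pendant '[[0,0,-0.01,0,0,0,0.085],[0,0,-0.03,0,0,0,0.085],[0,0,-0.04,0,0,0,0.085],[0,0,-0.04,0,0,0,0.085],[0,0.03,0,0,0,0,0.085],[0,0.04,0,0,0,0,0.085],[0,0.04,0,0,0,0,0.085],[0,0.04,0,0,0,0,0.085],[0,0.04,0,0,0,0,0.085],[0,0.03,0,0,0,0,0.085],[0,0,0,0,0,0,0.085],[0,0,0,0,0,0,0.085]]'
python3 - <<'E'
from h import *
d=arm.get_image("scene"); t=arm.get_image("top"); print(arm.read_state()["position"])
a=cv2.resize(d["image"][115:195,235:395,::-1],(800,400),interpolation=cv2.INTER_CUBIC); b=cv2.resize(t["image"][140:200,200:345,::-1],(480,199),interpolation=cv2.INTER_CUBIC)
c=np.zeros((600,800,3),np.uint8); c[:400]=a; c[400:599,:480]=b; cv2.imwrite("pics/f.png",c)
M=dict(G=(619,185,18,92),W=(632.5,93,22,90),C=(645.5,2,31,60),B=(659,-88.7,29,160))
for k,(x,y,r,h) in M.items(): print(k,"scene top",(proj(d,(x,y,8+h))-[235,115])*5,"base",(proj(d,(x,y,8))-[235,115])*5,"T top",(proj(t,(x,y,8+h))-[200,140])*3.31+[0,400])
E
```

```text
clock: 26.15
position: [658.5, -88.6, 142.3]
ee_rot: [0.707, -0.707, -0.0, 0.0]
contact_force: [-0.0, -0.5, 0.3]
gripper_width: 84.7
grasp_force: 0.0
clock: 27.35
position: [438.7, -88.7, 263.7]
ee_rot: [0.707, -0.707, 0.001, -0.001]
contact_force: [0.4, 0.2, -0.2]
gripper_width: 85.5
grasp_force: 0.0
[439.5415881  -88.54242522 262.95433092]
G scene top [168.5  57. ] base [184.5 186. ] T top [ 69.841 482.088]
W scene top [306.5  88.5] base [316. 216.] T top [173.444 469.51 ]
C scene top [450. 163.] base [452.  247.5] T top [276.385 465.207]
B scene top [602.  38.] base [594.5 280. ] T top [375.354 422.508]
```

View pics/f.png

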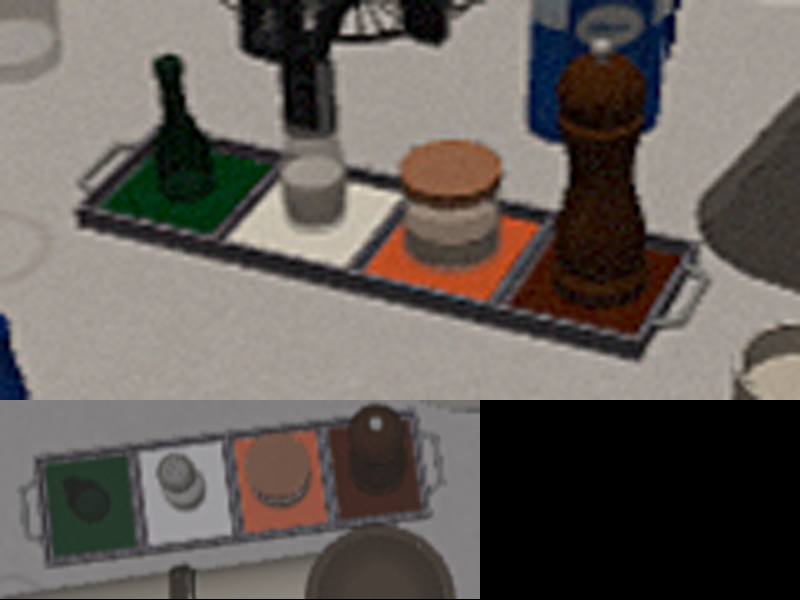

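All four are upright within about 5 mm of their predicted image positions: bottle mouth (167,58), salt base (315,215), jar lid (450,165), mill finial (601,45). The arm is clear of everything, so I'm handing in.

```bash
python3 -c "
from bench import arm
print(arm.job_done())"
```

```text
the job is handed in; nothing more can be done
None
```

I handed the job in at about 27 s: the last camera check showed the mill, salt shaker, bottle and jar upright near the middle of their own mats and the candle unmoved; the varnish looked in place in the view before the final release, but no verdict came back.

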